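# Hang the plug gauge on the free hook of the gauge turret

## Task

Turn the gauge turret by the grip bar on top until its empty hook stands over the pointer of the foot. Then take the plug gauge standing on the table by its tab, hang its eye over that hook and press it gently straight down past the sprung catch, still in your grip, until it sits fully home in the hook; then let go. Leave the turret at the pointer and do not push the other loose things about.

Things in the scene. Friction and masses are not known exactly. Their poses are not given: they have to be found in the camera images.
- turret: Fixed foot of the gauge turret: dark steel disc, 120 mm across, 12 mm high; origin on the table on the upright axis; a pointer rib runs along its own -x axis. Above it four aluminium arms turn together, 90 degrees apart: three carry plug gauges for good (out to 95 mm from the axis, tops at most 170 mm above the table), one hook is empty. Over 35 N between gauge and turret is too much.
- pointer (a point): Tip of the pointer rib on the foot, 110 mm from the turret's axis, 5 mm above the table. The gauge's cross bar must be pressed down past the empty hook's sprung tooth (about 3 to 8 N, met 16 to 10 mm above home); 3 mm above home the tooth snaps out over the bar and drags it down (up to 10 N), then the push rises steeply, about 5 N per 0.1 mm, when the bar is home on the saddle.
- hook_mark (a point): Centre of the empty hook seen from above, 75 mm from the axis; turns with the arms. Its height, 106 mm, is only the middle of the range: the saddle (top of the 8 mm thick, 12 mm wide arm) lies 100 to 112 mm above the table, differs per start and is not reported, so feel for it. Over it a gap 11 mm wide (+-5.5 mm radially) between the upturned tip (outer, 21 mm high) and the catch housing (24 mm high).
- carousel (a joint): Angle of the arms (rad), anticlockwise from above positive: 0 when the empty hook is over the pointer; starts between 0.8 and 2.7; stops at -0.6 and 3.3. Turns against friction of about 0.2 N m and stays where it is left. The empty hook points along the foot's -x axis turned by this angle about the vertical.
- knob (a point): Centre of the black grip bar on top of the spindle, on the turret's axis, 200 mm above the table. The bar is 16 mm thick along the empty hook's direction, 44 mm long across it and 34 mm high (183 to 217 mm above the table); below it a disc 40 mm across, 174 to 184 mm above the table. It turns with the arms.
- gauge_mid (a point): Centre of the loose steel plug gauge, 63 mm above its underside; it stands upright on the table, z axis up. 126 mm high, 0.11 to 0.18 kg. At the bottom a round plug 36 mm across and 22 mm high; at the top a grip tab 24 mm wide (its y axis), 10 mm thick (its x axis), 96 to 126 mm above the underside. Grip the tab across its 24 mm width.
- gauge_bar (a point): Middle of the underside of the cross bar of the gauge's hanging eye, 7 mm above gauge_mid, same axes; it comes to rest on the saddle. Eye 36 mm wide (y), 8 mm thick (x); its window, 24 mm wide, goes through along x from 22 to 70 mm above the gauge's underside; bar from 70 to 80 mm, rounded beneath; neck 3 mm thick from 80 to 96 mm. Either face may face the turret.
- gauge: The same loose plug gauge; origin at the centre of its underside, same axes.
- grease_jar: Bystander: cream-coloured jar, 52 mm across, 56 mm high, standing right of the work; origin at the centre of its underside.
- brass_rod: Bystander: round brass bar, 65 mm long, 11 mm thick, lying near the table's front edge; origin at the middle of its underside.
- vice: Bystander: brass pin vice, 98 mm long, 12 mm thick, lying near the table's front edge; origin at the middle of its underside.

How it is judged:
On the way, in this order (a step that is already met when the one before it is completed fails the run):
1. the empty hook is turned over the pointer (within 0.14 rad) (value of joint carousel between -0.14 and 0.14 rad), for 0.2 s.
2. the gauge, still held by the fingers, is pressed fully home in the empty hook, with the hook over the pointer (all of step 1 and contact force between gauge and saddle above 0.3 N and horizontal distance between gauge_bar and hook_mark below 0.008 m and angle between gauge's own z axis and vertical below 0.12 rad and contact force between the fingers and gauge above 0.5 N), for 0.2 s.
At the end, for the whole second after the job is handed in: The gauge hangs at rest in the empty hook: its cross bar bears on the saddle of the hook, below the catch tooth, within 8 mm sideways of the hook centre, upright within 0.12 rad; the empty hook is over the pointer within 0.14 rad (all of step 1 and contact force between gauge and saddle above 0.3 N and horizontal distance between gauge_bar and hook_mark below 0.008 m and angle between gauge's own z axis and vertical below 0.12 rad and linear speed of gauge below 0.02 m/s); the robot touches nothing.
It fails at once if the gauge is pressed against the turret with more than 35 N (contact force between gauge and turret above 35 N).
It fails at once if the jar is pushed more than 30 mm (distance of grease_jar from where it was at the start of the episode above 0.03 m).
It fails at once if the brass bar is pushed more than 30 mm (distance of brass_rod from where it was at the start of the episode above 0.03 m).
It fails at once if the pin vice is pushed more than 30 mm (distance of vice from where it was at the start of the episode above 0.03 m).
It also fails if it takes over 72 s, if anything falls off the work surface, if the arm or the gripper's body presses on something with over 40 N, if the wrist force passes 120 N, or if a joint passes its speed limit or range.

## Robot

A 6-joint arm with a two-finger parallel gripper is mounted at the origin on a cart in front of the work surface, level with it; the furniture and walls round the work are solid. World frame = base frame: x ahead of the robot, y to its left, z up, the work surface at z = 0. Lengths are in m, angles in rad, forces in N, time in s.
With the tool pointing down it reaches from about 0.25 to 0.775 m from the base axis. Payload 4 kg.
Tool frame: the origin (TCP) lies between the finger pads; the fingertips stand 25 mm ahead of it and the grasp point (between the pads) lies 6 mm ahead of it (robot.tip_reach is the distance from the TCP to the fingertips, in m); z points along the fingers, y is the line along which they close (so a half turn about z gives the same grasp; the last joint's range is limited). The gripper opens to 94 mm and grips with 3 to 60 N. Pads are 16 mm wide; open, the fingers measure 119 mm over their backs; the gripper's body (75 mm by 177 mm) begins 78 mm behind the grasp point.
Start: joints at [1.002, 0.087, 1.371, -0, 1.684, -0.103], TCP at [0.247, 0.491, 0.231] pointing down, gripper open.
Joint ranges: [-3.1, 3.1], [-0.76, 2.03], [0.27, 2.55], [-1.08, 4.22], [0.17, 2.65], [-2.57, 2.57]. Speed limits (rad/s): [2.79, 2.79, 3.14, 3.14, 3.14, 3.14].

## Interface

Orientations are given as [roll, pitch, yaw] about the fixed x, y, z axes, in that order (R = Rz(yaw) Ry(pitch) Rx(roll)).
In Python, from bench import sensors, snapshot, camera_info, ticket, robot gives the robot as it stands.
- The arm moves only by the tool arm_command, never from a script. Its argument "plan" is a list of rows, each an object with "grip": the closure, from -1 (fully open) to 1 (shut); "slide": the shift along the tool's x, y, z normalised to -1 to 1, where 1 is 500 mm, a list of three; "spin": the turn about the tool's z normalised to -1 to 1, where 1 is 5 degrees. A call has 1 to 10 rows; each row shifts and turns the commanded pose from where the row before left it, along the tool's axes as they then stand; what a row does not reach is not made up. A row lasts 1/8 s, in which the tool goes at most 62.5 mm and 10.7 degrees, less where a joint would pass 70% of its speed; a pose out of reach is approached as far as the arm can. A call with a number of a shift or a turn outside -1 to 1 is refused whole. A call with a gripper value outside its range is refused whole. The fingers move at their own pace and stop on an object; the grip force is fixed at half the most. Time passes only in rows, so rows that do not move let the fingers close. It gives the time, the measured TCP pose, the force, the opening and the grip force at its end, in the units of the state.
- sensors.get_obs(): the state, without advancing time (a new reading comes with each control period).
- snapshot(name): name is "scene" or "side" or "wrist"; returns the picture (400x640x3 uint8, red, green, blue); there is no depth.
- camera_info(name): a dict with "fx", "fy", "cx", "cy" (pixels), "position" and "rotation" of the camera in the world. Camera axes: x right, y up, looking along -z (the intrinsics and any distortion apply to the point x, -y, -z); pixel columns grow to the right and rows downward; lengths in m; the calibration is good to about 2 mm. A picture is of the moment at which its call begins: read the wrist's pose just before it. camera_info takes no time and is no camera call; for the wrist camera it gives the pose at the moment of the call.
- ticket.close_job(): hands the job in; it is judged then, once.
The state is a dict: "time": time; "joint_positions": joint angles; "qvel": joint speeds; "joint_torque": joint torques, N m; "tool_pos": TCP position; "ee_rot": TCP orientation; "wrist_force": force on the tool from outside, world axes, zero at the start; "wrist_torque": the same for the moment, N m; "width": finger opening in m; "finger_force": force on a finger pad.
Only numpy, scipy, OpenCV 4.12 (cv2) and the standard library are available. Lean on these libraries where they do the work, as an engineer would, in place of code of your own. Each camera call takes 0.05 s, during which the arm holds its last target. There are 200 camera calls.

## Working session

There is one attempt and no reset: what is moved stays moved. The work goes in short steps, Python scripts to look and compute and a tool call to move; the robot and the scene stay as the last step left them, time stands still between calls to the robot, and variables do not carry over. Pictures are saved under pics/ and viewed, at most 10 in all, crops included, and the job is handed in when it is done.

Besides the shell and the picture viewer there is one more tool, called after "Call:" by a JSON object that holds its "fn" and its "kwargs". arm_command: Moves the arm, as the interface text tells. Scaled input: -1 to 1 covers 500 mm each way for a shift and 5 degrees each way for a turn. Its arguments: {"type":"object","properties":{"plan":{"type":"array","items":{"type":"object","properties":{"grip":{"type":"number"},"slide":{"type":"array","items":{"type":"number"}},"spin":{"type":"number"}}}}},"required":["plan"]}

```bash
ls; mkdir -p pics; python3 - <<'E'
from bench import sensors,snapshot,camera_info
import cv2
print(sensors.get_obs())
for n in("scene","side","wrist"):
    i=camera_info(n);print(n,i)
    cv2.imwrite(f"pics/{n}0.png",snapshot(n)[:,:,::-1])
E
```

```text
pics
{'time': 0.0, 'joint_positions': array([ 1.00191110e+00,  8.79531075e-02,  1.37223259e+00,  3.11275256e-06,
        1.68357121e+00, -1.03109085e-01]), 'qvel': array([-0.00139444,  0.00093642,  0.00120843,  0.00097601, -0.00045827,
        0.00071344]), 'joint_torque': array([ 2.40033642e-04, -3.40177631e+01, -3.02424467e+01,  7.18329241e-02,
        3.30677256e-02, -1.69679884e-04]), 'tool_pos': array([0.24676148, 0.49099944, 0.22931613]), 'ee_rot': array([-3.13944021e+00, -2.25836583e-04,  2.67581662e+00]), 'wrist_force': array([ 0.04359526,  0.43516478, -0.03622029]), 'wrist_torque': array([ 0.00464493, -0.03743509, -0.01503968]), 'finger_force': 0.0, 'width': 0.09404422018397426}
scene {'fx': 377.25874770331365, 'fy': 377.25874770331365, 'cx': 317.68318577087786, 'cy': 196.47015650853407, 'position': array([ 0.03132106, -0.70938701,  0.57321938]), 'rotation': array([ 1.06429886, -0.00851347, -0.61621438])}
side {'fx': 379.41650565799296, 'fy': 379.41650565799296, 'cx': 322.4473629635879, 'cy': 201.19712301546474, 'position': array([ 0.3986719 , -0.83659859,  0.46885117]), 'rotation': array([ 1.17101797,  0.01219385, -0.11301852])}
wrist {'fx': 342.22828111143366, 'fy': 342.22828111143366, 'cx': 319.78003270322176, 'cy': 197.7821059494679, 'position': array([0.18882324, 0.5204551 , 0.38443834]), 'rotation': array([-0.22969634,  0.00346309,  1.10555334])}
```

View pics/scene0.png

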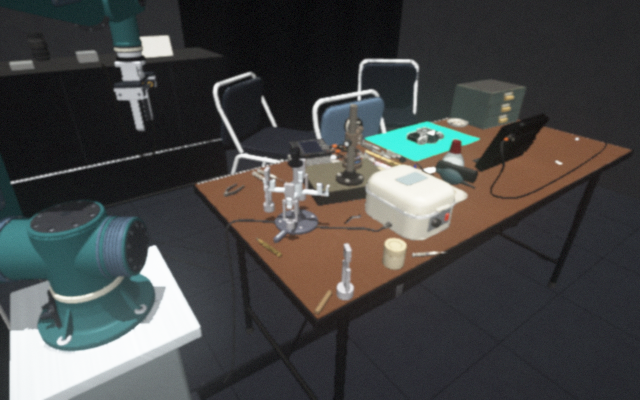

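View pics/side0.png

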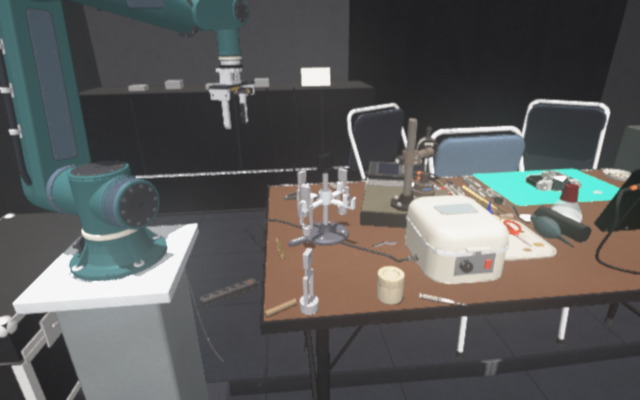

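Scene: turret foot around (295,222), gauge from (347,247) top to (346,292) base. Side: foot (326,235), gauge top (308,250), base (309,306). Next come the helper file and an enlarged composite.

```bash
cat > h.py <<'E'
import numpy as np,cv2
from scipy.spatial.transform import Rotation as R
from scipy.optimize import least_squares
from bench import sensors,snapshot,camera_info
def proj(i,P):
    p=(np.atleast_2d(P)-i["position"])@R.from_euler("xyz",i["rotation"]).as_matrix()
    return np.c_[i["cx"]-i["fx"]*p[:,0]/p[:,2], i["cy"]+i["fy"]*p[:,1]/p[:,2]]
def ray(i,uv,z):
    d=R.from_euler("xyz",i["rotation"]).apply([(uv[0]-i["cx"])/i["fx"],-(uv[1]-i["cy"])/i["fy"],-1])
    return i["position"]+d*(z-i["position"][2])/d[2]
def tri(obs): # [(info,uv)]
    return least_squares(lambda P:np.concatenate([proj(i,P)[0]-uv for i,uv in obs]),[.5,-.2,.1])
E
python3 - <<'E'
from h import *
S,D=camera_info("scene"),camera_info("side")
for n,a,b,z in(("foot",(295,222),(326,235),.006),("gbase",(346,292),(309,306),.011),("gtop",(347,246),(308,251),.126)):
    r=tri([(S,a),(D,b)]);print(n,r.x.round(4),r.cost.round(2),ray(S,a,z).round(3),ray(D,b,z).round(3))
a=cv2.imread("pics/scene0.png");b=cv2.imread("pics/side0.png")
f=lambda m,x,y,w,h:cv2.resize(m[y:y+h,x:x+w],(400,600),interpolation=cv2.INTER_CUBIC)
cv2.imwrite("pics/c0.png",np.hstack([f(a,250,135,80,120),f(b,285,145,80,120)]))
E
```

```text
foot [ 0.5045  0.0618 -0.0117] 0.02 [0.491 0.039 0.006] [0.5   0.028 0.006]
gbase [ 0.4333 -0.2544  0.0076] 0.18 [ 0.43  -0.258  0.011] [ 0.433 -0.258  0.011]
gtop [ 0.4352 -0.2471  0.1227] 0.11 [ 0.431 -0.251  0.126] [ 0.435 -0.252  0.126]
```

View pics/c0.png

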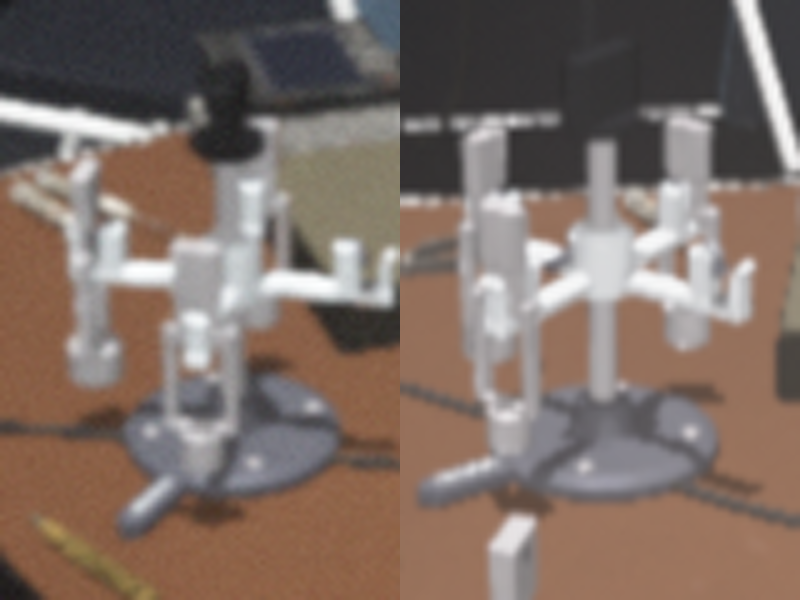

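```bash
python3 - <<'E'
from h import *
S,D=camera_info("scene"),camera_info("side")
A=lambda x,y:(x/5+250,y/5+135)
B=lambda x,y:((x-400)/5+285,y/5+145)
for n,a,b,z in(("foot",A(232,430),B(610,440),.012),("tip",A(128,522),B(428,495),.005),("hook",A(368,293),B(722,310),.106),("knob",A(224,102),B(602,92),.2)):
    r=tri([(S,a),(D,b)]);print(n,r.x.round(4),r.cost.round(2),ray(S,a,z).round(4),ray(D,b,z).round(4))
E
```

```text
foot [ 0.5062  0.0566 -0.0045] 0.12 [0.4916 0.0333 0.012 ] [0.5029 0.0272 0.012 ]
tip [0.408  0.0025 0.0014] 0.09 [ 0.4064 -0.0008  0.005 ] [ 0.4077 -0.0054  0.005 ]
hook [ 0.5543 -0.0051  0.096 ] 0.02 [ 0.5428 -0.0205  0.106 ] [ 0.5503 -0.0268  0.106 ]
knob [0.5046 0.0556 0.1926] 0.86 [0.4989 0.0457 0.2   ] [0.5002 0.0249 0.2   ]
```

```bash
python3 - <<'E'
from h import *
S,D=camera_info("scene"),camera_info("side")
for n,a,b in(("mtop",(353,106),(412,120)),("mhead",(352,125),(430,140)),("mfoot",(348,180),(402,203)),("box",(305,195),(362,222))):
    r=tri([(S,a),(D,b)]);print(n,r.x.round(3),r.cost.round(2))
o=sensors.get_obs();T=R.from_euler("xyz",o["ee_rot"]);print(T.as_matrix().round(3))
for g in([.499,.035-.0,.33],):print((T.inv().apply(np.array(g)-o["tool_pos"])*1000).round(1))
E
```

```text
mtop [0.731 0.1   0.28 ] 0.32
mhead [0.827 0.208 0.189] 15.76
mfoot [0.717 0.088 0.055] 0.92
box [ 0.639  0.216 -0.047] 9.17
[[-0.893  0.449 -0.001]
 [ 0.449  0.893 -0.001]
 [ 0.    -0.002 -1.   ]]
[-430.1 -294.4 -100. ]
```

Call:
{"fn": "arm_command", "kwargs": {"plan": [{"grip": -1,"slide": [-0.09,-0.06,-0.025],"spin": 0},{"grip": -1,"slide": [-0.09,-0.06,-0.025],"spin": 0},{"grip": -1,"slide": [-0.09,-0.06,-0.025],"spin": 0},{"grip": -1,"slide": [-0.09,-0.06,-0.025],"spin": 0},{"grip": -1,"slide": [-0.09,-0.06,-0.025],"spin": 0},{"grip": -1,"slide": [-0.09,-0.06,-0.025],"spin": 0},{"grip": -1,"slide": [-0.09,-0.06,-0.025],"spin": 0},{"grip": -1,"slide": [-0.09,-0.06,-0.025],"spin": 0},{"grip": -1,"slide": [0,0,0],"spin": 0}]}}

```text
time: 1.27
tool_pos: [0.4624, 0.1124, 0.3307]
ee_rot: [-3.141, 0.001, 2.67]
wrist_force: [-0.9, -0.1, 0.4]
width: 0.094
finger_force: 0.0
```

```bash
python3 - <<'E'
from h import *
o=sensors.get_obs();print(o["time"],o["tool_pos"],o["ee_rot"],o["wrist_force"])
i=camera_info("wrist");np.savez("w1.npz",**i);im=snapshot("wrist")[:,:,::-1]
print(i["position"],i["rotation"]);print(proj(i,[[.499,.035,.2],[.499,.035,.012],[.407,-.003,.005],[.547,-.02,.106]]).round())
cv2.imwrite("pics/w1.png",cv2.resize(im,(800,500),interpolation=cv2.INTER_CUBIC))
E
```

```text
1.275 [0.46236509 0.11239879 0.33067215] [-3.14140758e+00  7.96276778e-04  2.66958126e+00] [-0.88296291 -0.09124432  0.41303761]
[0.40430952 0.14203351 0.4856128 ] [-0.23067512  0.00168069  1.09939383]
[[262. 269.]
 [284. 213.]
 [230. 167.]
 [255. 287.]]
```

View pics/w1.png

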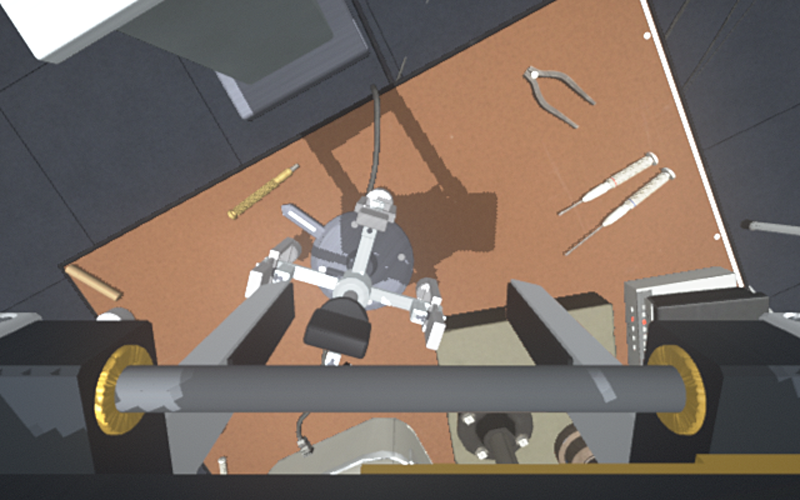

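Wrist view (×1.25): foot ellipse centred near (362,258), pointer tip near (285,208), knob near (338,325), and the empty hook partly hidden at (335,358). I'll enlarge this with the contrast raised.

```bash
python3 - <<'E'
from h import *
im=cv2.imread("pics/w1.png");im=cv2.resize(im,(640,400),interpolation=cv2.INTER_AREA)[145:295,180:380]
im=(255*(im/255.)**.45).astype(np.uint8)
cv2.imwrite("pics/c1.png",cv2.resize(im,(800,600),interpolation=cv2.INTER_CUBIC))
E
```

```text
(no output)
```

View pics/c1.png

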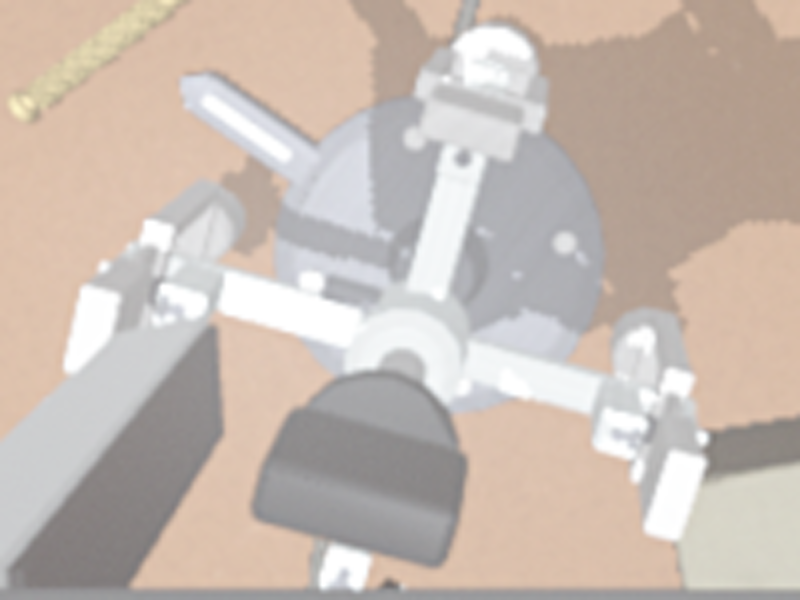

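```bash
python3 - <<'E'
from h import *
i=dict(np.load("w1.npz"));A=lambda x,y:(x/4+180,y/4+145)
g=lambda x,y,z:ray(i,A(x,y),z)
a=lambda v:round(np.degrees(np.arctan2(v[1],v[0])),1)
k=g(356,514,.217);f=g(440,253,.012);t=g(185,90,.005)
print("knob",k,"foot",f,"tip",t,np.linalg.norm(t-f),a(t-f),np.linalg.norm(t-k+[0,0,.212]),a(t-k))
e1=g(266,464,.217);e2=g(460,512,.217);print("edge",a(e2-e1),np.linalg.norm(e2-e1));e1=g(256,517,.217);e2=g(443,566,.217);print(a(e2-e1),np.linalg.norm(e2-e1))
l,r=g(90,328,.168),g(675,495,.168);print("tabs",(l+r)/2,a(r-l),np.linalg.norm(r-l))
E
```

```text
knob [0.49965425 0.04444124 0.217     ] foot [0.49741364 0.04581404 0.012     ] tip [ 0.40531574 -0.00781333  0.005     ] 0.10680317381349234 -149.8 0.10784384137376495 -151.0
edge 48.0 0.04215676659089602
47.0 0.041181743586598
tabs [0.49676055 0.04653024 0.168     ] 46.0 0.14973090917357001
```

Call:
{"fn": "arm_command", "kwargs": {"plan": [{"grip": -1,"slide": [0,0,0],"spin": -1},{"grip": -1,"slide": [0,0,0],"spin": -1},{"grip": -1,"slide": [0,0,0],"spin": -1},{"grip": -1,"slide": [0,0,0],"spin": -1},{"grip": -1,"slide": [0,0,0],"spin": -1},{"grip": -1,"slide": [0,0,0],"spin": -1},{"grip": -1,"slide": [0,0,0],"spin": -1},{"grip": -1,"slide": [0,0,0],"spin": -1},{"grip": -1,"slide": [0,0,0],"spin": -1},{"grip": -1,"slide": [0,0,0],"spin": -1}]}}

```text
time: 2.58
tool_pos: [0.4599, 0.1169, 0.3299]
ee_rot: [3.141, -0.001, -2.729]
wrist_force: [-0.3, -0.1, 0.0]
width: 0.094
finger_force: 0.0
```

Call:
{"fn": "arm_command", "kwargs": {"plan": [{"grip": -1,"slide": [0,0,0],"spin": -1},{"grip": -1,"slide": [0,0,0],"spin": -1},{"grip": -1,"slide": [0,0,0],"spin": -1},{"grip": -1,"slide": [0,0,0],"spin": -1},{"grip": -1,"slide": [0,0,0],"spin": -0.8},{"grip": -1,"slide": [0,0,0],"spin": 0}]}}

```text
time: 3.32
tool_pos: [0.4601, 0.1167, 0.33]
ee_rot: [3.141, -0.0, -2.314]
wrist_force: [-0.6, -0.2, -0.2]
width: 0.0939
finger_force: 0.0
```

```bash
cat >> h.py <<'E'
def go(goal,yaw_deg=None):
    o=sensors.get_obs();T=R.from_euler("xyz",o["ee_rot"])
    d=T.inv().apply(np.array(goal)-o["tool_pos"])
    print("t",o["time"],"pos",o["tool_pos"].round(4),"rot",o["ee_rot"].round(3),"yaw",np.degrees(o["ee_rot"][2]).round(1),"q6",o["joint_positions"][5].round(2),"slide mm",(d*1000).round(1),"units",(d/.5).round(4))
    if yaw_deg is not None: print("spin units total",-((yaw_deg-np.degrees(o["ee_rot"][2])+180)%360-180)/5)
E
python3 -c "
from h import *
go([.498,.0455,.30],227);go([.498,.0455,.215])"
```

```text
t 3.325 pos [0.4601 0.1167 0.33  ] rot [ 3.141 -0.    -2.314] yaw -132.6 q6 -2.27 slide mm [ 26.7 -76.1  29.9] units [ 0.0534 -0.1523  0.0599]
spin units total 0.08091412334965753
t 3.325 pos [0.4601 0.1167 0.33  ] rot [ 3.141 -0.    -2.314] yaw -132.6 q6 -2.27 slide mm [ 26.7 -76.2 114.9] units [ 0.0533 -0.1524  0.2299]
```

Call:
{"fn": "arm_command", "kwargs": {"plan": [{"grip": -1,"slide": [0.0267,-0.0762,0.03],"spin": 0},{"grip": -1,"slide": [0.0267,-0.0762,0.03],"spin": 0},{"grip": -1,"slide": [0,0,0],"spin": 0},{"grip": -1,"slide": [0,0,0.06],"spin": 0},{"grip": -1,"slide": [0,0,0.06],"spin": 0},{"grip": -1,"slide": [0,0,0.05],"spin": 0},{"grip": -1,"slide": [0,0,0],"spin": 0}]}}

```text
time: 4.2
tool_pos: [0.4972, 0.0454, 0.2137]
ee_rot: [3.138, -0.002, -2.315]
wrist_force: [0.5, -1.0, 0.1]
width: 0.0942
finger_force: 0.0
```

Call:
{"fn": "arm_command", "kwargs": {"plan": [{"grip": 1,"slide": [0,0,0],"spin": 0},{"grip": 1,"slide": [0,0,0],"spin": 0},{"grip": 1,"slide": [0,0,0],"spin": 0},{"grip": 1,"slide": [0,0,0],"spin": 0},{"grip": 1,"slide": [0,0,0],"spin": 0},{"grip": 1,"slide": [0,0,0],"spin": 0}]}}

```text
time: 4.95
tool_pos: [0.4988, 0.044, 0.2155]
ee_rot: [3.141, 0.0, -2.316]
wrist_force: [-0.7, -0.2, -0.5]
width: 0.0374
finger_force: 0.0
```

```bash
python3 -c "
from h import *
go([.498,.0455,.215],119.5);o=sensors.get_obs();print(o['width'],o['finger_force'],o['wrist_force'],o['wrist_torque'])"
```

```text
t 4.95 pos [0.4988 0.044  0.2155] rot [ 3.141  0.    -2.316] yaw -132.7 q6 -2.42 slide mm [-0.6  1.6  0.5] units [-0.0012  0.0032  0.0009]
spin units total 21.561055724476727
0.037412526731314004 0.0 [-0.65130338 -0.19521671 -0.5340233 ] [ 0.05347012  0.04055343 -0.0153434 ]
```

Call:
{"fn": "arm_command", "kwargs": {"plan": [{"grip": 1,"slide": [0,0,0],"spin": 0},{"grip": 1,"slide": [0,0,0],"spin": 0},{"grip": 1,"slide": [0,0,0],"spin": 0},{"grip": 1,"slide": [0,0,0],"spin": 0}]}}

```text
time: 5.45
tool_pos: [0.499, 0.0438, 0.2154]
ee_rot: [-3.141, 0.0, -2.316]
wrist_force: [1.7, 0.4, -1.9]
width: 0.0158
finger_force: 29.9
```

Call:
{"fn": "arm_command", "kwargs": {"plan": [{"grip": 1,"slide": [0,0,0],"spin": 0.7},{"grip": 1,"slide": [0,0,0],"spin": 0.9},{"grip": 1,"slide": [0,0,0],"spin": 1},{"grip": 1,"slide": [0,0,0],"spin": 1},{"grip": 1,"slide": [0,0,0],"spin": 1},{"grip": 1,"slide": [0,0,0],"spin": 1},{"grip": 1,"slide": [0,0,0],"spin": 1},{"grip": 1,"slide": [0,0,0],"spin": 1},{"grip": 1,"slide": [0,0,0],"spin": 1},{"grip": 1,"slide": [0,0,0],"spin": 1}]}}

```text
time: 6.7
tool_pos: [0.4989, 0.044, 0.2154]
ee_rot: [-3.142, 0.0, 3.128]
wrist_force: [0.6, -0.8, 0.3]
width: 0.0159
finger_force: 30.0
```

Call:
{"fn": "arm_command", "kwargs": {"plan": [{"grip": 1,"slide": [0,0,0],"spin": 1},{"grip": 1,"slide": [0,0,0],"spin": 1},{"grip": 1,"slide": [0,0,0],"spin": 1},{"grip": 1,"slide": [0,0,0],"spin": 1},{"grip": 1,"slide": [0,0,0],"spin": 1},{"grip": 1,"slide": [0,0,0],"spin": 1},{"grip": 1,"slide": [0,0,0],"spin": 1},{"grip": 1,"slide": [0,0,0],"spin": 1},{"grip": 1,"slide": [0,0,0],"spin": 1},{"grip": 1,"slide": [0,0,0],"spin": 1}]}}

```text
time: 7.95
tool_pos: [0.499, 0.0442, 0.2154]
ee_rot: [3.141, 0.0, 2.255]
wrist_force: [0.7, -0.7, -0.6]
width: 0.0156
finger_force: 30.0
```

Call:
{"fn": "arm_command", "kwargs": {"plan": [{"grip": 1,"slide": [0,0,0],"spin": 1},{"grip": 1,"slide": [0,0,0],"spin": 0.9},{"grip": 1,"slide": [0,0,0],"spin": 0},{"grip": 1,"slide": [0,0,0],"spin": 0},{"grip": 1,"slide": [0,0,0],"spin": 0}]}}

```text
time: 8.57
tool_pos: [0.499, 0.0442, 0.2154]
ee_rot: [3.141, -0.0, 2.092]
wrist_force: [3.5, 1.2, -0.9]
width: 0.0159
finger_force: 29.9
```

```bash
python3 - <<'E'
from h import *
go([.498,.0455,.215],119.5);o=sensors.get_obs();print(o['width'],o['finger_force'],o['wrist_force'],o['wrist_torque'])
a=snapshot("scene")[:,:,::-1];b=snapshot("side")[:,:,::-1]
cv2.imwrite("pics/s2.png",a);cv2.imwrite("pics/d2.png",b)
f=lambda m,x,y:cv2.resize(m[y:y+120,x:x+80],(400,600),interpolation=cv2.INTER_CUBIC)
cv2.imwrite("pics/c2.png",np.hstack([f(a,250,135),f(b,285,145)]))
E
```

```text
t 8.575 pos [0.499  0.0442 0.2154] rot [ 3.141 -0.     2.092] yaw 119.8 q6 -0.55 slide mm [ 1.6 -0.2  0.4] units [ 0.0032 -0.0005  0.0009]
spin units total 0.06963434628573281
0.01594848226862778 29.94683414697647 [ 3.49550789  1.1617246  -0.88043839] [ 0.18204495 -0.38756527 -0.14831883]
```

View pics/c2.png

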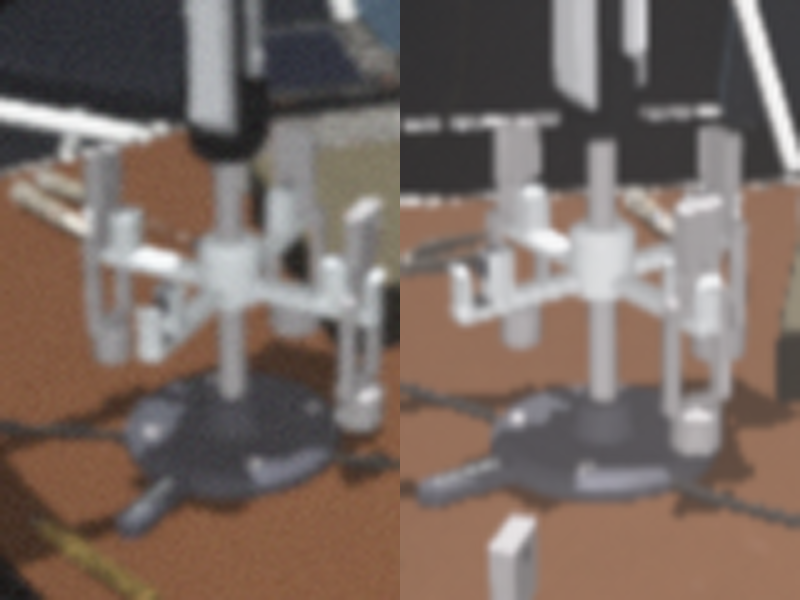

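Call:
{"fn": "arm_command", "kwargs": {"plan": [{"grip": -1,"slide": [0,0,0],"spin": 0},{"grip": -1,"slide": [0,0,0],"spin": 0},{"grip": -1,"slide": [0,0,0],"spin": 0},{"grip": -1,"slide": [0,0,0],"spin": 0},{"grip": -1,"slide": [0,0,-0.08],"spin": 0},{"grip": -1,"slide": [0,0,-0.08],"spin": 0},{"grip": -1,"slide": [0,0,-0.08],"spin": 0},{"grip": -1,"slide": [0,0,0],"spin": 0}]}}

```text
time: 9.68
tool_pos: [0.4999, 0.044, 0.3396]
ee_rot: [3.135, 0.004, 2.091]
wrist_force: [-0.4, -0.2, -0.7]
width: 0.0917
finger_force: 0.0
```

```bash
python3 - <<'E'
from h import *
go([.499,.044,.33]);o=sensors.get_obs()
i=camera_info("wrist")
for dx in (-.2,-.12,-.06,0,.06):
    T=R.from_euler("xyz",o["ee_rot"]);P=o["tool_pos"]+T.apply([dx,0,0]);P[2]=.126
    print(dx,P.round(3),proj(i,P).round())
G=np.array([.434,-.252]);x=T.apply([1,0,0])[:2]
for dx in (-.1,-.05,0):go([*(G-dx*x),.335])
E
```

```text
t 9.675 pos [0.4999 0.044  0.3396] rot [3.135 0.004 2.091] yaw 119.8 q6 -0.55 slide mm [ 0.5 -0.8  9.6] units [ 0.0011 -0.0017  0.0192]
-0.2 [ 0.599 -0.13   0.126] [[319. 339.]]
-0.12 [ 0.56  -0.06   0.126] [[319. 279.]]
-0.06 [ 0.53  -0.008  0.126] [[319. 230.]]
0 [0.5   0.044 0.126] [[319. 178.]]
0.06 [0.47  0.096 0.126] [[319. 122.]]
t 9.675 pos [0.4999 0.044  0.3396] rot [3.135 0.004 2.091] yaw 119.8 q6 -0.55 slide mm [-124.  -204.4    3.7] units [-0.248  -0.4088  0.0074]
t 9.675 pos [0.4999 0.044  0.3396] rot [3.135 0.004 2.091] yaw 119.8 q6 -0.55 slide mm [-174.  -204.4    3.9] units [-0.348  -0.4088  0.0078]
t 9.675 pos [0.4999 0.044  0.3396] rot [3.135 0.004 2.091] yaw 119.8 q6 -0.55 slide mm [-224.  -204.4    4.1] units [-0.448  -0.4088  0.0083]
```

```bash
python3 - <<'E'
from h import *
i=camera_info("wrist");np.savez("w3.npz",**i);cv2.imwrite("pics/w3.png",snapshot("wrist")[:,:,::-1])
E
```

Call:
{"fn": "arm_command", "kwargs": {"plan": [{"grip": -1,"slide": [-0.0747,-0.0682,0],"spin": 0},{"grip": -1,"slide": [-0.0747,-0.0682,0],"spin": 0},{"grip": -1,"slide": [-0.0747,-0.0682,0],"spin": 0},{"grip": -1,"slide": [-0.0747,-0.0682,0],"spin": 0},{"grip": -1,"slide": [-0.0747,-0.0682,0],"spin": 0},{"grip": -1,"slide": [-0.0747,-0.0682,0],"spin": 0},{"grip": -1,"slide": [0,0,0],"spin": 0},{"grip": -1,"slide": [0,0,0],"spin": 0}]}}

```text
time: 10.72
tool_pos: [0.4324, -0.2516, 0.3338]
ee_rot: [-3.141, -0.003, 2.091]
wrist_force: [-1.2, -0.3, 0.4]
width: 0.094
finger_force: 0.0
```

```bash
python3 - <<'E'
from h import *
go([.434,-.252,.335])
i=camera_info("wrist");np.savez("w4.npz",**i);m=snapshot("wrist")[:,:,::-1];cv2.imwrite("pics/w4.png",m)
u=proj(i,[.434,-.252,.126])[0];print(u)
w=cv2.imread("pics/w3.png");j=dict(np.load("w3.npz"));v=proj(j,[.45,.015,.05])[0];print(v)
def f(m,u):
    x,y=int(u[0])-50,max(0,int(u[1])-75);print("origin",x,y);return cv2.resize(m[y:y+150,x:x+100],(400,600),interpolation=cv2.INTER_CUBIC)
c=np.hstack([f(m,u),f(w,v)]);cv2.imwrite("pics/c4.png",(255*(c/255.)**.6).astype(np.uint8))
E
```

```text
t 10.725 pos [ 0.4324 -0.2516  0.3338] rot [-3.141e+00 -3.000e-03  2.091e+00] yaw 119.8 q6 -1.16 slide mm [-1.1  1.2 -1.2] units [-0.0022  0.0024 -0.0024]
[321.17619972 181.19733674]
[274.29131036 167.84396115]
origin 271 106
origin 224 92
```

View pics/c4.png

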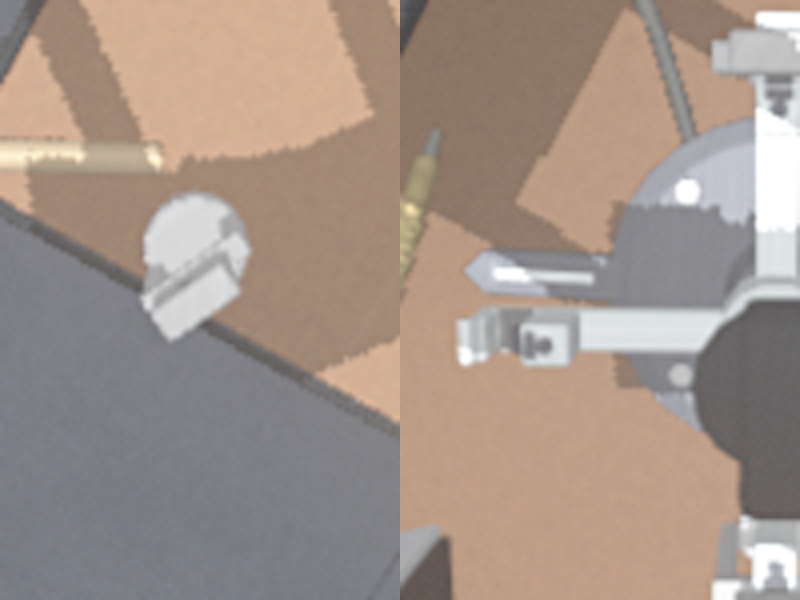

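```bash
python3 - <<'E'
from h import *
i=dict(np.load("w4.npz"));j=dict(np.load("w3.npz"))
a=lambda v:round(np.degrees(np.arctan2(v[1],v[0])),1)
g=lambda x,y,z=.126:ray(i,(x/4+271,y/4+106),z)
A,B,C,D=g(152,312),g(224,265),g(241,292),g(171,340)
print("tab",(A+B+C+D)/4,g(197,303),a(B-A),a(C-D),np.linalg.norm(B-A),np.linalg.norm(A-D))
b=g(196,243,.022);print("plug-top centre ~",b)
k=lambda x,y,z:ray(j,((x-400)/4+224,y/4+92),z)
t=k(468,272,.006);x=np.array([.4985,.044,0]);print("tip",t,a(t-x),np.linalg.norm((t-x)[:2]))
t2=k(625,278,.012);print("rib dir",a(k(520,272,.008)-k(596,280,.008)),a(t-k(600,274,.006)))
print("hook arm dir",a(k(580,330,.106)-k(730,328,.106)),"tipcap",k(468,340,.127),"housing",k(547,345,.13))
for z in(.100,.106,.112):print(proj(j,[x+[.0755*np.cos(np.radians(209.8)),.0755*np.sin(np.radians(209.8)),z]])*4-[4*224-400,4*92])
E
```

```text
tab [ 0.43332244 -0.25288922  0.126     ] [ 0.43343578 -0.25302051  0.126     ] 63.3 64.8 0.023205228855885135 0.00924436119489295
plug-top centre ~ [ 0.43213256 -0.25159179  0.022     ]
tip [ 0.40183126 -0.00713025  0.006     ] -152.1 0.10935788531674161
rib dir -156.2 -151.1
hook arm dir -149.4 tipcap [0.4262331  0.00303787 0.127     ] housing [0.44564735 0.01318658 0.13      ]
[[514.39490774 325.12920127]]
[[510.511467   328.54349631]]
[[506.51077254 332.06088005]]
```

Call:
{"fn": "arm_command", "kwargs": {"plan": [{"grip": -1,"slide": [0,0,0],"spin": -1},{"grip": -1,"slide": [0,0,0],"spin": -1},{"grip": -1,"slide": [0,0,0],"spin": -1},{"grip": -1,"slide": [0,0,0],"spin": -1},{"grip": -1,"slide": [0,0,0],"spin": -1},{"grip": -1,"slide": [0,0,0],"spin": -1},{"grip": -1,"slide": [0,0,0],"spin": -0.84},{"grip": -1,"slide": [0,0,0.1],"spin": 0},{"grip": -1,"slide": [0,0,0.08],"spin": 0},{"grip": -1,"slide": [0,0,0],"spin": 0}]}}

```text
time: 12.02
tool_pos: [0.4314, -0.2495, 0.2416]
ee_rot: [3.14, -0.008, 2.69]
wrist_force: [-0.4, -0.2, 0.2]
width: 0.0938
finger_force: 0.0
```

```bash
python3 - <<'E'
from h import *
go([.4333,-.2529,.118],154)
E
```

```text
t 12.025 pos [ 0.4314 -0.2495  0.2416] rot [ 3.14  -0.008  2.69 ] yaw 154.2 q6 -1.76 slide mm [ -4.2  -2.5 123.5] units [-0.0084 -0.005   0.2471]
spin units total 0.030853895216245063
```

Call:
{"fn": "arm_command", "kwargs": {"plan": [{"grip": -1,"slide": [0,0,0.08],"spin": 0},{"grip": -1,"slide": [0,0,0],"spin": 0},{"grip": -1,"slide": [0,0,0],"spin": 0},{"grip": -1,"slide": [0,0,0],"spin": 0}]}}

```text
time: 12.52
tool_pos: [0.4337, -0.2527, 0.2081]
ee_rot: [-3.141, 0.004, 2.688]
wrist_force: [0.1, 0.1, 0.2]
width: 0.0939
finger_force: 0.0
```

```bash
python3 - <<'E'
from h import *
go([.4333,-.2529,.118],154)
E
```

```text
t 12.525 pos [ 0.4337 -0.2527  0.2081] rot [-3.141  0.004  2.688] yaw 154.0 q6 -1.76 slide mm [ 0.7 -0.3 90.1] units [ 0.0014 -0.0006  0.1802]
spin units total 0.005808864115567758
```

Call:
{"fn": "arm_command", "kwargs": {"plan": [{"grip": -1,"slide": [0,0,0.06],"spin": 0},{"grip": -1,"slide": [0,0,0.06],"spin": 0},{"grip": -1,"slide": [0,0,0.06],"spin": 0},{"grip": -0.3,"slide": [0,0,0],"spin": 0},{"grip": 0,"slide": [0,0,0],"spin": 0},{"grip": 1,"slide": [0,0,0],"spin": 0},{"grip": 1,"slide": [0,0,0],"spin": 0},{"grip": 1,"slide": [0,0,0],"spin": 0},{"grip": 1,"slide": [0,0,0],"spin": 0},{"grip": 1,"slide": [0,0,0],"spin": 0}]}}

```text
time: 13.78
tool_pos: [0.4327, -0.2521, 0.1154]
ee_rot: [3.141, -0.0, 2.688]
wrist_force: [-0.6, 0.6, 0.1]
width: 0.0275
finger_force: 0.0
```

Call:
{"fn": "arm_command", "kwargs": {"plan": [{"grip": 1,"slide": [0,0,0],"spin": 0},{"grip": 1,"slide": [0,0,0],"spin": 0},{"grip": 1,"slide": [0,0,0],"spin": 0},{"grip": 1,"slide": [0,0,0],"spin": 0}]}}

```text
time: 14.28
tool_pos: [0.4327, -0.2521, 0.1154]
ee_rot: [3.141, -0.0, 2.688]
wrist_force: [0.3, -0.1, -0.7]
width: 0.0239
finger_force: 29.9
```

Call:
{"fn": "arm_command", "kwargs": {"plan": [{"grip": 1,"slide": [0,0,-0.05],"spin": 0},{"grip": 1,"slide": [0,0,-0.06],"spin": 0},{"grip": 1,"slide": [0,0,-0.05],"spin": -1},{"grip": 1,"slide": [0,0,0],"spin": -1},{"grip": 1,"slide": [0,0,0],"spin": -1},{"grip": 1,"slide": [0,0,0],"spin": -1},{"grip": 1,"slide": [0,0,0],"spin": -1},{"grip": 1,"slide": [0,0,0],"spin": -1},{"grip": 1,"slide": [0,0,0],"spin": -1},{"grip": 1,"slide": [0,0,0],"spin": -1}]}}

```text
time: 15.52
tool_pos: [0.4325, -0.2519, 0.1948]
ee_rot: [3.141, -0.001, -2.894]
wrist_force: [-0.1, -0.1, -2.0]
width: 0.0236
finger_force: 29.9
```

Call:
{"fn": "arm_command", "kwargs": {"plan": [{"grip": 1,"slide": [0,0,0],"spin": -1},{"grip": 1,"slide": [0,0,0],"spin": -1},{"grip": 1,"slide": [0,0,0],"spin": -1},{"grip": 1,"slide": [0,0,0],"spin": -0.16},{"grip": 1,"slide": [0,0,0],"spin": 0},{"grip": 1,"slide": [0,0,0],"spin": 0},{"grip": 1,"slide": [0,0,0],"spin": 0}]}}

```text
time: 16.4
tool_pos: [0.4551, -0.2168, 0.1943]
ee_rot: [-3.122, -0.031, -2.682]
wrist_force: [-0.2, -0.4, -1.5]
width: 0.0235
finger_force: 29.9
```

```bash
python3 - <<'E'
from h import *
go([.390,-.018,.195],209.8)
E
```

```text
t 16.4 pos [ 0.4551 -0.2168  0.1943] rot [-3.122 -0.031 -2.682] yaw -153.7 q6 -2.57 slide mm [-29.9 207.   -5.6] units [-0.0598  0.4139 -0.0112]
spin units total -0.6900339419312104
```

Call:
{"fn": "arm_command", "kwargs": {"plan": [{"grip": 1,"slide": [0,0.06,0],"spin": 0},{"grip": 1,"slide": [0,0.06,0],"spin": 0},{"grip": 1,"slide": [0,0.06,0],"spin": 0},{"grip": 1,"slide": [0,0,0],"spin": 0},{"grip": 1,"slide": [0,0,0],"spin": 0},{"grip": 1,"slide": [0,0,0],"spin": 0}]}}

```text
time: 17.15
tool_pos: [0.4156, -0.1365, 0.1926]
ee_rot: [-3.122, -0.031, -2.682]
wrist_force: [0.8, -0.2, -1.4]
width: 0.0236
finger_force: 29.9
```

```bash
python3 - <<'E'
from h import *
go([.390,-.018,.195],209.8)
E
```

```text
t 17.15 pos [ 0.4156 -0.1365  0.1926] rot [-3.122 -0.031 -2.682] yaw -153.6 q6 -2.45 slide mm [-29.6 117.5  -5.6] units [-0.0592  0.2349 -0.0113]
spin units total -0.6881317005259916
```

```bash
python3 - <<'E'
from h import *
o=sensors.get_obs();T=R.from_euler("xyz",o["ee_rot"]).as_matrix();z=T[:,2];print(z)
r=np.array([np.cos(np.radians(209.8)),np.sin(np.radians(209.8)),0]);t=np.array([-r[1],r[0],0])
print("radial",z@r,"tang",z@t, o["joint_positions"])
E
```

```text
[-0.01905829 -0.03152738 -0.99932117]
radial 0.032206413825597656 tang 0.017886891071954184 [-0.41970635 -0.15006165  1.67666745 -0.03660878  1.61951433 -2.45256781]
```

```bash
cat >> h.py <<'E'
AX=np.array([.4985,.044]);RD=np.array([np.cos(np.radians(209.8)),np.sin(np.radians(209.8))]);TG=np.array([-RD[1],RD[0]])
EX=-.0009
def gobar(rad,z,tan=0,ex=EX):
    o=sensors.get_obs();T=R.from_euler("xyz",o["ee_rot"])
    b=o["tool_pos"]+T.apply([ex,0,.0454]);g=np.r_[AX+RD*rad+TG*tan,z]
    d=b[:2]-AX
    print("t",o["time"],"bar: rad",round(d@RD,4),"tan",round(d@TG,4),"z",b[2].round(4),"yaw",np.degrees(o["ee_rot"][2]).round(1),"tilt",np.degrees(np.arccos(-T.as_matrix()[2,2])).round(2),"units",(T.inv().apply(g-b)/.5).round(4),"F",o["wrist_force"].round(1))
E
python3 - <<'E'
from h import *
gobar(.125,.14)
E
```

```text
t 17.15 bar: rad 0.1622 tan 0.1163 z 0.1472 yaw -153.6 tilt 2.11 units [-0.0607  0.2369  0.0079] F [ 0.8 -0.2 -1.4]
```

Call:
{"fn": "arm_command", "kwargs": {"plan": [{"grip": 1,"slide": [-0.015,0.059,0.002],"spin": 0},{"grip": 1,"slide": [-0.015,0.059,0.002],"spin": 0},{"grip": 1,"slide": [-0.015,0.059,0.002],"spin": -0.3},{"grip": 1,"slide": [-0.015,0.059,0.002],"spin": -0.39},{"grip": 1,"slide": [0,0,0],"spin": 0},{"grip": 1,"slide": [0,0,0],"spin": 0},{"grip": 1,"slide": [0,0,0],"spin": 0}]}}

```text
time: 18.02
tool_pos: [0.3891, -0.0179, 0.1854]
ee_rot: [-3.124, -0.032, -2.622]
wrist_force: [-0.3, 1.1, -1.8]
width: 0.024
finger_force: 29.9
```

```bash
python3 - <<'E'
from h import *
gobar(.125,.137)
i=camera_info("wrist");np.savez("w5.npz",**i);m=snapshot("wrist")[:,:,::-1];cv2.imwrite("pics/w5.png",m)
d=snapshot("side")[:,:,::-1];cv2.imwrite("pics/d5.png",d)
p=lambda r,z:np.r_[AX+RD*r,z]
print(proj(i,[p(.125,.19),p(.083,.127),p(.061,.13)]).round())
q=proj(camera_info("side"),[p(.125,.137),p(.0755,.106)]).round();print(q)
a=cv2.resize(m[120:320,220:420],(400,400),interpolation=cv2.INTER_CUBIC)
b=d[175:255,265:345];b=cv2.resize(b,(400,400),interpolation=cv2.INTER_CUBIC)
c=np.hstack([a,b]);cv2.imwrite("pics/c5.png",(255*(c/255.)**.6).astype(np.uint8))
E
```

```text
t 18.025 bar: rad 0.1263 tan 0.0002 z 0.14 yaw -150.2 tilt 2.12 units [-0.0028  0.0004  0.006 ] F [-0.3  1.1 -1.8]
[[320. 262.]
 [321. 285.]
 [321. 317.]]
[[281. 197.]
 [299. 204.]]
```

View pics/c5.png

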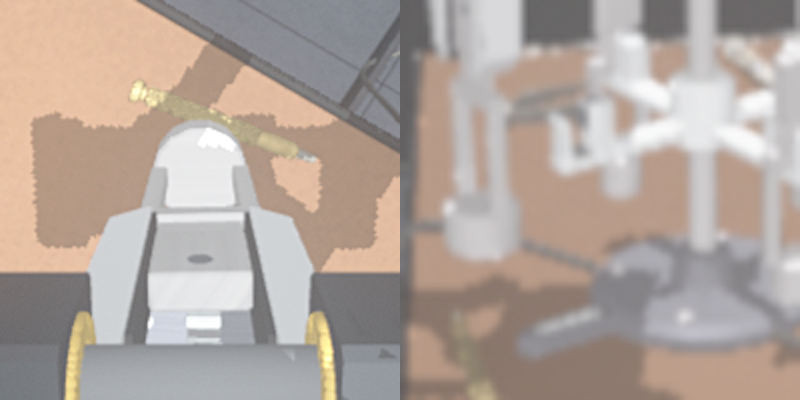

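```bash
python3 - <<'E'
from h import *
i=dict(np.load("w5.npz"));o=sensors.get_obs();T=R.from_euler("xyz",o["ee_rot"])
for x in(-.007,-.006,-.005,-.004,0,.004,.005,.006):print(x,proj(i,o["tool_pos"]+T.apply([x,0,-.0106])).round(1))
# calibration check: hook points seen in w3 with the same camera already agreed with AX/RD
E
```

```text
-0.007 [[321.7 280. ]]
-0.006 [[321.7 278. ]]
-0.005 [[321.7 276. ]]
-0.004 [[321.7 274. ]]
0 [[321.7 265.8]]
0.004 [[321.7 257.6]]
0.005 [[321.7 255.5]]
0.006 [[321.7 253.5]]
```

```bash
sed -i 's/^EX=.*/EX=0/' h.py; python3 -c "
from h import *
gobar(.125,.137);gobar(.0755,.137)"
```

```text
t 18.125 bar: rad 0.1272 tan -0.0001 z 0.14 yaw -150.2 tilt 2.11 units [-0.0046 -0.      0.0059] F [-0.3  0.5 -1.3]
t 18.125 bar: rad 0.1272 tan -0.0001 z 0.14 yaw -150.2 tilt 2.11 units [-0.1036 -0.      0.0027] F [-0.3  0.5 -1.3]
```

Call:
{"fn": "arm_command", "kwargs": {"plan": [{"grip": 1,"slide": [-0.004,0,0.006],"spin": 0},{"grip": 1,"slide": [-0.02,0,-0.0006],"spin": 0},{"grip": 1,"slide": [-0.02,0,-0.0006],"spin": 0},{"grip": 1,"slide": [-0.02,0,-0.0006],"spin": 0},{"grip": 1,"slide": [-0.02,0,-0.0006],"spin": 0},{"grip": 1,"slide": [-0.0196,0,-0.0006],"spin": 0},{"grip": 1,"slide": [0,0,0],"spin": 0},{"grip": 1,"slide": [0,0,0],"spin": 0},{"grip": 1,"slide": [0,0,0],"spin": 0}]}}

```text
time: 19.25
tool_pos: [0.4333, 0.0086, 0.1822]
ee_rot: [-3.124, -0.032, -2.62]
wrist_force: [0.6, 0.7, -1.5]
width: 0.0236
finger_force: 29.9
```

```bash
python3 -c "
from h import *
gobar(.0755,.137);gobar(.0755,.127)
o=sensors.get_obs();print(o['wrist_torque'])
w=snapshot('wrist')[:,:,::-1];d=snapshot('side')[:,:,::-1];s=snapshot('scene')[:,:,::-1]
f=lambda m,x,y:cv2.resize(m[y:y+80,x:x+80],(400,400),interpolation=cv2.INTER_CUBIC)
q=proj(camera_info('side'),np.r_[AX+RD*.0755,.12])[0].astype(int);p=proj(camera_info('scene'),np.r_[AX+RD*.0755,.12])[0].astype(int);print(q,p)
cv2.imwrite('pics/c6.png',np.hstack([f(d,q[0]-40,q[1]-40),f(s,p[0]-40,p[1]-40)]))"
```

```text
t 19.25 bar: rad 0.0756 tan -0.0009 z 0.1369 yaw -150.1 tilt 2.1 units [-0.0002 -0.0018 -0.0003] F [ 0.6  0.7 -1.5]
t 19.25 bar: rad 0.0756 tan -0.0009 z 0.1369 yaw -150.1 tilt 2.1 units [-0.0008 -0.0014  0.0197] F [ 0.6  0.7 -1.5]
[ 0.14925859 -0.00074542 -0.02028411]
[298 198] [281 196]
```

View pics/c6.png

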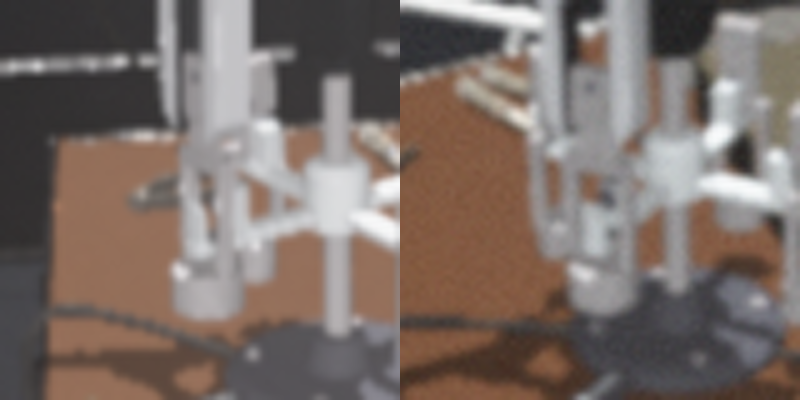

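The hook tip is inside the gauge's window (side crop about (205,240), scene about (600,235)), and no contact force shows. I'll descend in small steps.

Call:
{"fn": "arm_command", "kwargs": {"plan": [{"grip": 1,"slide": [-0.0003,-0.0018,0.004],"spin": 0},{"grip": 1,"slide": [-0.0003,0,0.004],"spin": 0},{"grip": 1,"slide": [0,0,0],"spin": 0}]}}

```text
time: 19.77
tool_pos: [0.434, 0.008, 0.1779]
ee_rot: [-3.124, -0.033, -2.62]
wrist_force: [0.7, 0.5, -1.8]
width: 0.0237
finger_force: 29.9
```

Call:
{"fn": "arm_command", "kwargs": {"plan": [{"grip": 1,"slide": [-0.0001,0,0.003],"spin": 0},{"grip": 1,"slide": [-0.0001,0,0.003],"spin": 0},{"grip": 1,"slide": [0,0,0],"spin": 0}]}}

```text
time: 20.15
tool_pos: [0.4341, 0.008, 0.1751]
ee_rot: [-3.124, -0.032, -2.62]
wrist_force: [-0.4, 0.1, -1.1]
width: 0.0236
finger_force: 29.9
```

Call:
{"fn": "arm_command", "kwargs": {"plan": [{"grip": 1,"slide": [-0.0001,0,0.002],"spin": 0},{"grip": 1,"slide": [-0.0001,0,0.002],"spin": 0},{"grip": 1,"slide": [0,0,0],"spin": 0}]}}

```text
time: 20.52
tool_pos: [0.4342, 0.008, 0.1731]
ee_rot: [-3.124, -0.032, -2.62]
wrist_force: [-0.3, 0.7, -0.8]
width: 0.0238
finger_force: 29.9
```

Call:
{"fn": "arm_command", "kwargs": {"plan": [{"grip": 1,"slide": [-0.0001,0,0.002],"spin": 0},{"grip": 1,"slide": [-0.0001,0,0.002],"spin": 0},{"grip": 1,"slide": [0,0,0],"spin": 0}]}}

```text
time: 20.9
tool_pos: [0.4342, 0.0079, 0.1711]
ee_rot: [-3.124, -0.032, -2.62]
wrist_force: [0.3, -0.2, -1.1]
width: 0.0238
finger_force: 29.9
```

```bash
python3 -c "
from h import *
gobar(.0755,.127)"
```

```text
t 20.9 bar: rad 0.0752 tan 0.0001 z 0.1257 yaw -150.1 tilt 2.1 units [ 0.0008  0.0002 -0.0026] F [ 0.3 -0.2 -1.1]
```

Call:
{"fn": "arm_command", "kwargs": {"plan": [{"grip": 1,"slide": [0,0,0.002],"spin": 0},{"grip": 1,"slide": [-0.0001,0,0.002],"spin": 0},{"grip": 1,"slide": [0,0,0],"spin": 0}]}}

```text
time: 21.28
tool_pos: [0.4343, 0.0079, 0.1691]
ee_rot: [-3.124, -0.032, -2.62]
wrist_force: [0.2, -1.2, -1.8]
width: 0.024
finger_force: 29.9
```

Call:
{"fn": "arm_command", "kwargs": {"plan": [{"grip": 1,"slide": [0,0,0.002],"spin": 0},{"grip": 1,"slide": [-0.0001,0,0.002],"spin": 0},{"grip": 1,"slide": [0,0,0],"spin": 0}]}}

```text
time: 21.65
tool_pos: [0.4343, 0.0078, 0.1671]
ee_rot: [-3.124, -0.032, -2.62]
wrist_force: [0.6, -0.3, -1.2]
width: 0.024
finger_force: 29.9
```

Call:
{"fn": "arm_command", "kwargs": {"plan": [{"grip": 1,"slide": [0,0,0.002],"spin": 0},{"grip": 1,"slide": [-0.0001,0,0.002],"spin": 0},{"grip": 1,"slide": [0,0,0],"spin": 0}]}}

```text
time: 22.02
tool_pos: [0.4343, 0.0078, 0.1651]
ee_rot: [-3.124, -0.032, -2.62]
wrist_force: [-0.2, 0.4, -2.0]
width: 0.0238
finger_force: 29.9
```

Call:
{"fn": "arm_command", "kwargs": {"plan": [{"grip": 1,"slide": [0,0,0.002],"spin": 0},{"grip": 1,"slide": [0,0,0.001],"spin": 0},{"grip": 1,"slide": [0,0,0],"spin": 0}]}}

```text
time: 22.4
tool_pos: [0.4343, 0.0078, 0.1637]
ee_rot: [-3.124, -0.032, -2.62]
wrist_force: [-0.2, -0.0, -1.3]
width: 0.024
finger_force: 29.9
```

Call:
{"fn": "arm_command", "kwargs": {"plan": [{"grip": 1,"slide": [-0.0001,0,0.002],"spin": 0},{"grip": 1,"slide": [0,0,0.001],"spin": 0},{"grip": 1,"slide": [0,0,0],"spin": 0}]}}

```text
time: 22.78
tool_pos: [0.4341, 0.0075, 0.1624]
ee_rot: [-3.124, -0.033, -2.62]
wrist_force: [-2.9, -1.3, 1.0]
width: 0.0239
finger_force: 29.9
```

Call:
{"fn": "arm_command", "kwargs": {"plan": [{"grip": 1,"slide": [-0.0001,0,0.002],"spin": 0},{"grip": 1,"slide": [0,0,0.001],"spin": 0},{"grip": 1,"slide": [0,0,0],"spin": 0}]}}

```text
time: 23.15
tool_pos: [0.4343, 0.0075, 0.1609]
ee_rot: [-3.124, -0.032, -2.62]
wrist_force: [-2.5, -2.0, 2.6]
width: 0.0239
finger_force: 29.9
```

Call:
{"fn": "arm_command", "kwargs": {"plan": [{"grip": 1,"slide": [0,0,0.002],"spin": 0},{"grip": 1,"slide": [0,0,0.001],"spin": 0},{"grip": 1,"slide": [0,0,0],"spin": 0}]}}

```text
time: 23.52
tool_pos: [0.434, 0.0076, 0.1588]
ee_rot: [-3.124, -0.033, -2.62]
wrist_force: [-3.3, -1.7, 0.6]
width: 0.0238
finger_force: 29.9
```

Call:
{"fn": "arm_command", "kwargs": {"plan": [{"grip": 1,"slide": [-0.0001,0,0.002],"spin": 0},{"grip": 1,"slide": [0,0,0.001],"spin": 0},{"grip": 1,"slide": [0,0,0],"spin": 0}]}}

```text
time: 23.9
tool_pos: [0.434, 0.0076, 0.1573]
ee_rot: [-3.125, -0.033, -2.62]
wrist_force: [-3.6, -1.6, 0.3]
width: 0.0243
finger_force: 29.9
```

Call:
{"fn": "arm_command", "kwargs": {"plan": [{"grip": 1,"slide": [0,0,0.002],"spin": 0},{"grip": 1,"slide": [0,0,0],"spin": 0}]}}

```text
time: 24.15
tool_pos: [0.4341, 0.0076, 0.1564]
ee_rot: [-3.125, -0.033, -2.62]
wrist_force: [-3.3, -2.2, -0.5]
width: 0.0239
finger_force: 29.9
```

Call:
{"fn": "arm_command", "kwargs": {"plan": [{"grip": 1,"slide": [0,0,0.002],"spin": 0},{"grip": 1,"slide": [0,0,0],"spin": 0}]}}

```text
time: 24.4
tool_pos: [0.4341, 0.0076, 0.1555]
ee_rot: [-3.124, -0.033, -2.62]
wrist_force: [-4.1, -2.8, -0.9]
width: 0.0237
finger_force: 29.9
```

Call:
{"fn": "arm_command", "kwargs": {"plan": [{"grip": 1,"slide": [0,0,0.002],"spin": 0},{"grip": 1,"slide": [0,0,0],"spin": 0}]}}

```text
time: 24.65
tool_pos: [0.4342, 0.0075, 0.1546]
ee_rot: [-3.124, -0.032, -2.62]
wrist_force: [-3.9, -2.5, -0.7]
width: 0.0235
finger_force: 29.9
```

Call:
{"fn": "arm_command", "kwargs": {"plan": [{"grip": 1,"slide": [-0.0001,0,0.002],"spin": 0},{"grip": 1,"slide": [0,0,0],"spin": 0}]}}

```text
time: 24.9
tool_pos: [0.4342, 0.0075, 0.1535]
ee_rot: [-3.124, -0.032, -2.62]
wrist_force: [-4.7, -2.4, -0.3]
width: 0.0239
finger_force: 29.9
```

Call:
{"fn": "arm_command", "kwargs": {"plan": [{"grip": 1,"slide": [0,0,0.002],"spin": 0},{"grip": 1,"slide": [0,0,0],"spin": 0}]}}

```text
time: 25.15
tool_pos: [0.4343, 0.0075, 0.1527]
ee_rot: [-3.124, -0.032, -2.62]
wrist_force: [-3.9, -1.7, -1.4]
width: 0.0237
finger_force: 29.9
```

Call:
{"fn": "arm_command", "kwargs": {"plan": [{"grip": 1,"slide": [0,0,0.001],"spin": 0},{"grip": 1,"slide": [0,0,0],"spin": 0}]}}

```text
time: 25.4
tool_pos: [0.4342, 0.0081, 0.1511]
ee_rot: [-3.126, -0.032, -2.62]
wrist_force: [-0.9, -2.0, -5.4]
width: 0.024
finger_force: 29.9
```

Call:
{"fn": "arm_command", "kwargs": {"plan": [{"grip": 1,"slide": [0,0,0.001],"spin": 0},{"grip": 1,"slide": [0,0,0],"spin": 0}]}}

```text
time: 25.65
tool_pos: [0.4342, 0.008, 0.1511]
ee_rot: [-3.125, -0.032, -2.62]
wrist_force: [-0.5, 0.4, -6.0]
width: 0.0238
finger_force: 29.9
```

Call:
{"fn": "arm_command", "kwargs": {"plan": [{"grip": 1,"slide": [0,0,0.001],"spin": 0},{"grip": 1,"slide": [0,0,0],"spin": 0}]}}

```text
time: 25.9
tool_pos: [0.4342, 0.0078, 0.1511]
ee_rot: [-3.125, -0.032, -2.62]
wrist_force: [-1.5, 1.0, -5.3]
width: 0.024
finger_force: 29.9
```

Call:
{"fn": "arm_command", "kwargs": {"plan": [{"grip": 1,"slide": [0,0,0.001],"spin": 0},{"grip": 1,"slide": [0,0,0],"spin": 0}]}}

```text
time: 26.15
tool_pos: [0.4344, 0.0075, 0.151]
ee_rot: [-3.124, -0.032, -2.62]
wrist_force: [-1.8, 0.6, -3.6]
width: 0.0237
finger_force: 29.9
```

Call:
{"fn": "arm_command", "kwargs": {"plan": [{"grip": 1,"slide": [0,0,0.0006],"spin": 0},{"grip": 1,"slide": [0,0,0],"spin": 0}]}}

```text
time: 26.4
tool_pos: [0.4346, 0.0073, 0.1508]
ee_rot: [-3.123, -0.031, -2.62]
wrist_force: [-2.3, 0.1, -2.8]
width: 0.0236
finger_force: 29.9
```

Call:
{"fn": "arm_command", "kwargs": {"plan": [{"grip": 1,"slide": [0,0,0.0006],"spin": 0},{"grip": 1,"slide": [0,0,0],"spin": 0}]}}

```text
time: 26.65
tool_pos: [0.4346, 0.0072, 0.1506]
ee_rot: [-3.123, -0.031, -2.62]
wrist_force: [-1.1, 0.2, -1.3]
width: 0.0238
finger_force: 29.9
```

Call:
{"fn": "arm_command", "kwargs": {"plan": [{"grip": 1,"slide": [0,0,0.001],"spin": 0},{"grip": 1,"slide": [0,0,0],"spin": 0}]}}

```text
time: 26.9
tool_pos: [0.4346, 0.0073, 0.1499]
ee_rot: [-3.123, -0.031, -2.62]
wrist_force: [-1.4, -0.3, -1.5]
width: 0.0238
finger_force: 29.9
```

Call:
{"fn": "arm_command", "kwargs": {"plan": [{"grip": 1,"slide": [0,0,0.001],"spin": 0},{"grip": 1,"slide": [0,0,0],"spin": 0}]}}

```text
time: 27.15
tool_pos: [0.4345, 0.0074, 0.1494]
ee_rot: [-3.124, -0.031, -2.62]
wrist_force: [-0.9, -1.0, -0.1]
width: 0.0236
finger_force: 29.9
```

Call:
{"fn": "arm_command", "kwargs": {"plan": [{"grip": 1,"slide": [0,0,0.001],"spin": 0},{"grip": 1,"slide": [0,0,0],"spin": 0},{"grip": 1,"slide": [0,0,0],"spin": 0}]}}

```text
time: 27.52
tool_pos: [0.4345, 0.0073, 0.1493]
ee_rot: [-3.123, -0.031, -2.62]
wrist_force: [-1.9, -1.3, 2.8]
width: 0.024
finger_force: 29.9
```

```bash
python3 -c "
from h import *
gobar(.075,.104)"
```

```text
t 27.525 bar: rad 0.0752 tan 0.0009 z 0.1039 yaw -150.1 tilt 2.08 units [-0.0003  0.0017 -0.0003] F [-1.9 -1.3  2.8]
```

Call:
{"fn": "arm_command", "kwargs": {"plan": [{"grip": 1,"slide": [0,0,0.0008],"spin": 0},{"grip": 1,"slide": [0,0,0],"spin": 0},{"grip": 1,"slide": [0,0,0],"spin": 0}]}}

```text
time: 27.9
tool_pos: [0.4346, 0.0073, 0.1492]
ee_rot: [-3.123, -0.031, -2.62]
wrist_force: [-2.3, -0.3, 5.8]
width: 0.0238
finger_force: 29.9
```

Call:
{"fn": "arm_command", "kwargs": {"plan": [{"grip": 1,"slide": [0,0,0.0006],"spin": 0},{"grip": 1,"slide": [0,0,0],"spin": 0},{"grip": 1,"slide": [0,0,0],"spin": 0}]}}

```text
time: 28.28
tool_pos: [0.4346, 0.0073, 0.1492]
ee_rot: [-3.123, -0.031, -2.62]
wrist_force: [-1.1, -1.2, 5.8]
width: 0.0236
finger_force: 29.9
```

Call:
{"fn": "arm_command", "kwargs": {"plan": [{"grip": 0.3,"slide": [0,0,0],"spin": 0},{"grip": 0,"slide": [0,0,0],"spin": 0},{"grip": 0,"slide": [0,0,0],"spin": 0},{"grip": 0,"slide": [0,0,0],"spin": 0},{"grip": 0,"slide": [0,0,0],"spin": 0}]}}

```text
time: 28.9
tool_pos: [0.4342, 0.0074, 0.1478]
ee_rot: [-3.124, -0.032, -2.62]
wrist_force: [0.0, 0.2, -0.2]
width: 0.0471
finger_force: 0.0
```

Call:
{"fn": "arm_command", "kwargs": {"plan": [{"grip": 0,"slide": [0.0003,0,-0.02],"spin": 0},{"grip": 0,"slide": [0.001,0,-0.03],"spin": 0},{"grip": 0,"slide": [0.002,0,-0.06],"spin": 0},{"grip": 0,"slide": [0.003,0,-0.08],"spin": 0},{"grip": 0,"slide": [0.08,0,-0.08],"spin": 0},{"grip": 0,"slide": [0.08,0,0],"spin": 0},{"grip": 0,"slide": [0,0,0],"spin": 0},{"grip": 0,"slide": [0,0,0],"spin": 0}]}}

```text
time: 29.9
tool_pos: [0.3651, -0.0296, 0.286]
ee_rot: [-3.124, -0.031, -2.62]
wrist_force: [0.3, -0.8, -0.4]
width: 0.0468
finger_force: 0.0
```

```bash
python3 -c "
from h import *
o=sensors.get_obs();print(o['time'],o['tool_pos'],o['wrist_force'],o['width'])
d=snapshot('side')[:,:,::-1];s=snapshot('scene')[:,:,::-1]
f=lambda m,x,y:cv2.resize(m[y:y+120,x:x+80],(400,600),interpolation=cv2.INTER_CUBIC)
cv2.imwrite('pics/c7.png',np.hstack([f(s,250,135),f(d,270,145)]))"
```

```text
29.9 [ 0.36507592 -0.02964415  0.2860349 ] [ 0.30845276 -0.78527125 -0.3612612 ] 0.04684172526696924
```

View pics/c7.png

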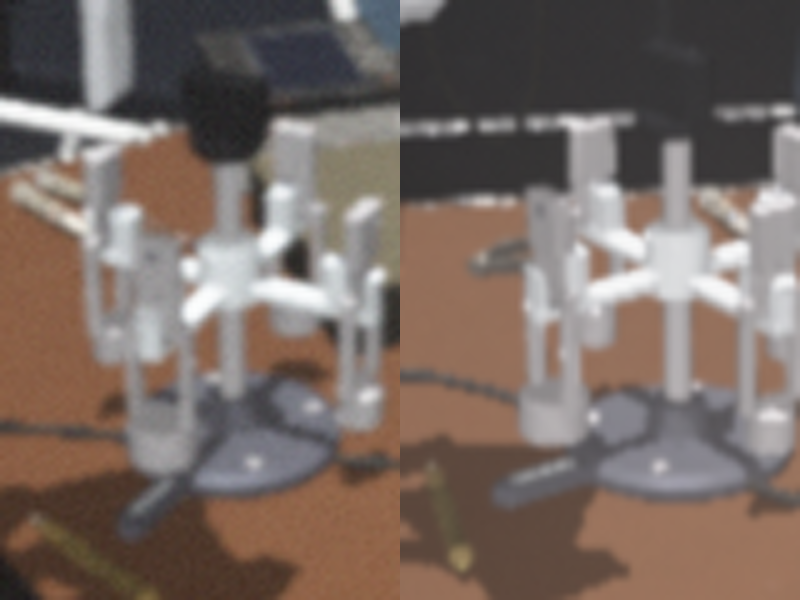

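The gauge hangs upright in the hook above the pointer, at about (160,350) in the scene crop and (550,320) in the side crop. The arm is clear of everything.

```bash
python3 -c "
from bench import ticket
print(ticket.close_job())"
```

```text
the job is handed in; nothing more can be done
None
```

I turned the empty hook to the pointer, pressed the gauge home while still gripped and released it, then handed the job in at about 30 s. The last picture shows the gauge hanging upright over the pointer with the arm clear, but no verdict came back.

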